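# Lay out the bushing sample set in order of size

## Robot

A 7-joint arm with a two-finger parallel gripper is mounted at the origin on the work surface. World frame = base frame: x ahead of the robot, y to its left, z up, the work surface at z = 0. Lengths are in m, angles in rad, forces in N, time in s.
With the tool pointing down it reaches from about 0.35 to 0.775 m from the base axis. Payload 3.1 kg.
Tool frame: the origin (TCP) lies on the centre line of the jaws, within the pads' length; the fingertips stand robot.tcp_to_tips ahead of it and the grasp point (between the pads) lies 8 mm behind it (robot.tcp_to_tips is the distance from the TCP to the fingertips, in m); z points along the fingers, y is the line along which they close (so a half turn about z gives the same grasp; the last joint's range is limited). The gripper opens to 85 mm and grips with 20 to 120 N. Pads are 22 mm wide; open, the fingers measure 114 mm over their backs; the gripper's body (76 mm by 85 mm) begins 54 mm behind the grasp point. The pads swing forward as they close: fully open they stand 13 mm farther back than shut.
Start: joints at [1.304, 0.311, 0.014, 1.512, -0.004, 1.319, -0.027], TCP at [0.123, -0.536, 0.242] pointing down, gripper open.
Joint ranges: [-2.7, 2.7], [-0.3, 1.91], [-1.27, 1.3], [0.12, 2.57], [-1.44, 4.58], [0.2, 2.03], [-3.05, 3.05]. Speed limits (rad/s): [2.79, 2.79, 3.14, 3.14, 3.14, 3.14, 3.14].

## Interface

Orientations are given as a unit quaternion [x, y, z, w].
In Python, from cell import robot, grab_frame, get_calibration gives the robot as it stands. The module is installed in compiled form; this text tells all that it offers.
- The arm moves only by the tool pendant, called after "Request:" as name(argument=value, ...), one argument or row to a line, values as JSON. Schema: {"type":"object","properties":{"ticks":{"type":"array","items":{"type":"array","items":{"type":"number"},"minItems":4,"maxItems":4},"minItems":1,"maxItems":20},"finger_gap":{"type":"number"},"grip_force":{"type":"number"},"only":{"type":"string"},"quiet":{"type":"boolean"},"lines":{"type":"string"}},"required":["ticks"],"additionalProperties":false}. ticks is a list of rows, 1 to 20 of them, each of 4 numbers: dx, dy, dz in normalised numbers (1 is 800 mm), then a turn about the tool's z in normalised numbers (1 is 2 pi rad); each row is the pose to reach, as a shift and turn from the pose commanded when the call began, along the tool's axes at that moment; what a row does not reach only later rows make up. A row lasts 1/10 s, in which the tool goes at most 0.05 m and 0.15 rad, less where a joint would pass 70% of its speed; a pose out of reach is approached as far as the arm can. finger_gap is the finger opening in m, set as the call begins (left out keeps the last). The fingers move at their own pace and stop on an object; grip_force is the grip in N (left out, the last holds). Time passes only in rows, so rows that do not move let the fingers close. The tool returns the time, the measured TCP pose, the force, the opening and the grip force at its end. only (a regular expression) keeps the lines of the reply that match it, lines (a string "A,B") keeps lines A to B, and quiet returns only ok. A shift or turn number past 1, either way, is cut back to 1. Input that does not fit is refused with a message, and nothing moves.
- robot.get_obs(): the state, without advancing time (a new reading comes with each control period).
- grab_frame(name): name is "scene" or "top" or "wrist"; returns (picture, depth): 420x560x3 uint8, blue, green, red; 420x560 float32, m along the optical axis (not along the pixel's ray), 0 where there is no reading.
- get_calibration(name): a dict with "fx", "fy", "cx", "cy" (pixels), "world_from_camera" (4x4, takes a point from camera to world coordinates); the wrist camera has in their place "hand_eye" (4x4, takes a point from camera to tool coordinates, whose origin is the TCP and whose axes are the flange's). Camera axes: x right, y down, z forward; pixel columns grow to the right and rows downward; lengths in m; the calibration is good to about 2 mm. A picture is of the moment at which its call begins: read the wrist's pose just before it. get_calibration takes no time and is no camera call.
- robot.close_job(): hands the job in; it is judged then, once.
The state is a dict: "time_s": time; "qpos": joint angles; "qd": joint speeds; "joint_efforts": joint torques, N m; "tcp_pos": TCP position; "ee_rot": TCP orientation; "wrist_force": force on the tool from outside, world axes, zero at the start; "torque": the same for the moment, N m; "width": finger opening in m; "grip_force": force on a finger pad.
Only numpy, scipy, OpenCV 4.12 (cv2) and the standard library are available. Lean on these libraries where they do the work, as an engineer would, in place of code of your own. Each camera call takes 0.05 s, during which the arm holds its last target. There are 200 camera calls.

## Task

The four brass flanged bushings on the grey mat have passed inspection: make up the customer's sample case with them, one to each white cup, in order of size, the smallest in the cup at the hanging-loop end and the largest in the cup at the other end. Set each one down, without dropping it, to stand upright on its flange in about the middle of its cup, and leave the loupe where it stands on the mat.

Things in the scene. Friction and masses are not known exactly. Their poses are not given: they have to be found in the camera images.
- bushing_1: the smallest of four turned brass flanged bushings, standing upright on its flange on the grey bench mat: round hub 16 mm in diameter with a blind bore in its top, round flange 26 mm in diameter and 6 mm thick at the bottom, 44 mm tall overall, about 75 g. Origin: centre of the flange's underside; z up along its axis.
- bushing_2: the second smallest of four turned brass flanged bushings, standing upright on its flange on the grey bench mat: round hub 23 mm in diameter with a blind bore in its top, round flange 34 mm in diameter and 6 mm thick at the bottom, 52 mm tall overall, about 150 g. Origin: centre of the flange's underside; z up along its axis.
- bushing_3: the second largest of four turned brass flanged bushings, standing upright on its flange on the grey bench mat: round hub 30 mm in diameter with a blind bore in its top, round flange 42 mm in diameter and 6 mm thick at the bottom, 60 mm tall overall, about 270 g. Origin: centre of the flange's underside; z up along its axis.
- bushing_4: the largest of four turned brass flanged bushings, standing upright on its flange on the grey bench mat: round hub 37 mm in diameter with a blind bore in its top, round flange 50 mm in diameter and 6 mm thick at the bottom, 68 mm tall overall, about 430 g. Origin: centre of the flange's underside; z up along its axis.
- cup_1: square white lift-out cup of the sample case, fixed, empty, the one next to the hanging loop: 69 mm square outside, 66 mm square inside, 18 mm high; its inner floor lies 2 mm above its origin. Origin: centre of its underside (3 mm above the bench); x along the row, away from the loop.
- cup_2: square white lift-out cup of the sample case, fixed, empty, the one second from the hanging loop: 69 mm square outside, 66 mm square inside, 18 mm high; its inner floor lies 2 mm above its origin. Origin: centre of its underside (3 mm above the bench); x along the row, away from the loop.
- cup_3: square white lift-out cup of the sample case, fixed, empty, the one third from the hanging loop: 69 mm square outside, 66 mm square inside, 18 mm high; its inner floor lies 2 mm above its origin. Origin: centre of its underside (3 mm above the bench); x along the row, away from the loop.
- cup_4: square white lift-out cup of the sample case, fixed, empty, the one farthest from the hanging loop: 69 mm square outside, 66 mm square inside, 18 mm high; its inner floor lies 2 mm above its origin. Origin: centre of its underside (3 mm above the bench); x along the row, away from the loop.
- case: clear plastic sample case, fixed, turned any way: 290 x 78 mm, rim 22 mm high, four white cups in one row at 70 mm pitch. A white hanging loop sticks out 21 mm from one short end. Its clear lid lies folded open, flat on the bench along a long side (82 mm wide, 8 mm high). Origin: centre of underside; x along the row, loop at -x, cups at x = -105, -35, 35, 105 mm; lid at +y; z up.
- loupe: black stand loupe with a glass lens on top, loose, among the bushings on the mat: 44 mm in diameter, 36 mm tall, 60 g. Origin: centre of its underside; z up. The grey mat (235 x 325 mm, 2 mm thick) also carries a folded steel feeler gauge (88 x 16 x 12 mm, lying flat). Things on the mat stand at least 90 mm apart between centres.
There are look-alikes about, which are no part of the job. What is shaped like the cup_2 but brown or green is not meant.

How it is judged:
By the outcome, as a careful person would: the job done as asked, in the order asked, and still so for the second after the job is handed in, with the robot touching nothing.
It also fails if it takes over 120 s, if anything falls off the work surface, if the arm or the gripper's body presses on something with over 40 N, if the wrist force passes 120 N, or if a joint passes its speed limit or range.

## Working session

There is one attempt and no reset: what is moved stays moved. The work goes in short steps, Python scripts to look and compute and a tool call to move; the robot and the scene stay as the last step left them, time stands still between calls to the robot, and variables do not carry over. Pictures are saved under pics/ and viewed, at most 14 in all, crops included, and the job is handed in when it is done.

```bash
mkdir -p pics
```

Run:
```python
from cell import robot, grab_frame, get_calibration
import cv2,numpy as np
o=robot.get_obs();print(o);print(robot.tcp_to_tips)
for n in("scene","top"):
    p,d=grab_frame(n);cv2.imwrite(f"pics/{n}0.png",p);np.save(n+"d.npy",d);print(n,get_calibration(n),(d>0).mean())
print(get_calibration("wrist"))
```

```text
{'time_s': 0.0, 'qpos': array([ 1.3042991 ,  0.31173773,  0.01400412,  1.5130477 , -0.00441512,
        1.31917218, -0.02718571]), 'qd': array([0.00096702, 0.00058455, 0.00060973, 0.00038726, 0.00018073,
       0.00042306, 0.0003698 ]), 'joint_efforts': array([ 7.57377256e-04, -3.79906297e+01,  1.46093499e-01, -2.30586058e+01,
        1.19577165e-02,  1.36554177e-02,  9.08220187e-06]), 'tcp_pos': array([ 0.12245768, -0.53548619,  0.24121821]), 'ee_rot': array([ 9.93684996e-01,  1.12199675e-01, -1.73105269e-04, -1.15410615e-03]), 'wrist_force': array([-0.34929096,  0.17605828,  0.78570592]), 'torque': array([-0.02531816, -0.01539893, -0.00741361]), 'grip_force': 0.0, 'width': 0.08544433812912558}
0.011
scene {'fx': 534.2645306316243, 'fy': 534.2645306316243, 'cx': 274.84743296828964, 'cy': 201.2259809856139, 'world_from_camera': array([[ 0.615405  ,  0.46314389, -0.6377887 ,  1.30008736],
       [ 0.78812796, -0.37331671,  0.48937609, -0.52673042],
       [-0.01144563, -0.8038236 , -0.59475762,  0.69508447],
       [ 0.        ,  0.        ,  0.        ,  1.        ]])} 0.995386904761
[... 155 characters left out ...]
-0.97512246,  0.20938362,  0.38235649],
       [-0.99734431,  0.0717964 , -0.01223152,  0.02861861],
       [-0.00310576, -0.20971758, -0.97775707,  0.90653735],
       [ 0.        ,  0.        ,  0.        ,  1.        ]])} 0.9959948979591837
{'fx': 338.0225867063963, 'fy': 338.0225867063963, 'cx': 276.60885787536034, 'cy': 210.03435198796973, 'hand_eye': array([[ 1.17271664e-03, -9.56708606e-01, -2.91045131e-01,
         7.49717279e-02],
       [ 9.99998717e-01,  8.04414208e-04,  1.38509495e-03,
        -1.63730392e-04],
       [-1.09101142e-03, -2.91046382e-01,  9.56708322e-01,
        -1.31180547e-01],
       [ 0.00000000e+00,  0.00000000e+00,  0.00000000e+00,
         1.00000000e+00]])}
```

View pics/top0.png

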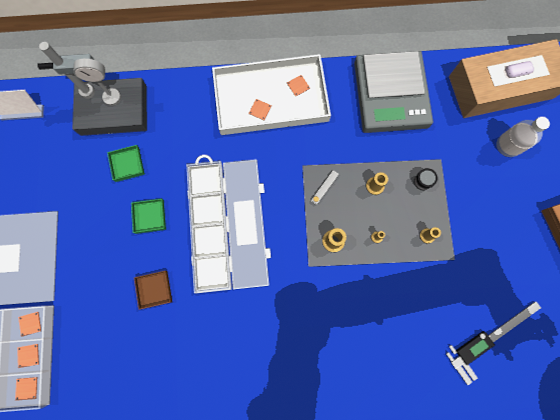

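View pics/scene0.png

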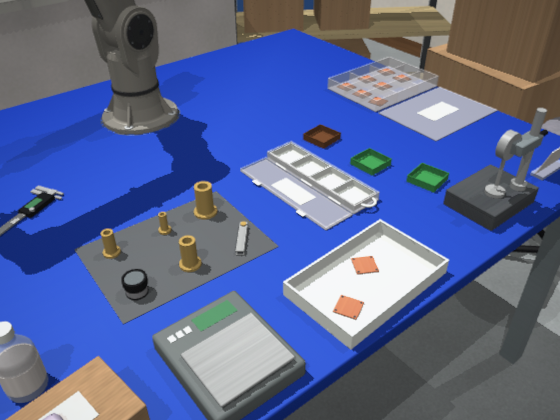

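The top view shows the brass bushings at px (334,240), (376,183), (430,235) and (378,237), the loupe at (427,179) and the feeler gauge at (325,187). The white cups are at (206,178), (208,210), (210,241) and (212,273), with the loop at (204,159). The look-alikes are the green cups (126,163) and (148,215), the brown cup (153,289), and another case at lower left with orange parts. The scene view agrees, with the bushings at (204,200), (188,252), (108,242) and (164,222).

Create h.py:
```python
from cell import robot, grab_frame, get_calibration
import cv2, numpy as np
from scipy.spatial.transform import Rotation as R
def cloud(c,d,T):
    v,u=np.indices(d.shape)
    P=np.stack([(u-c['cx'])*d/c['fx'],(v-c['cy'])*d/c['fy'],d],-1)
    return P@T[:3,:3].T+T[:3,3]
def brass(p):
    h=cv2.cvtColor(p,cv2.COLOR_BGR2HSV)
    return cv2.inRange(h,(8,90,60),(32,255,255))
def white(p):
    h=cv2.cvtColor(p,cv2.COLOR_BGR2HSV)
    return cv2.inRange(h,(0,0,185),(180,40,255))
def blobs(m,amin):
    n,l,s,c=cv2.connectedComponentsWithStats(m)
    return [(i,l==i,s[i],c[i]) for i in range(1,n) if s[i][4]>=amin]
def ray(c,T,uv):
    d=T[:3,:3]@np.array([(uv[0]-c['cx'])/c['fx'],(uv[1]-c['cy'])/c['fy'],1]);return T[:3,3],d
def onplane(c,T,uv,z):
    o,d=ray(c,T,uv);return o+d*(z-o[2])/d[2]
def tri(a,b):
    (o1,d1),(o2,d2)=a,b
    s=np.linalg.lstsq(np.c_[d1,-d2],o2-o1,rcond=None)[0]
    p,q=o1+d1*s[0],o2+d2*s[1];return (p+q)/2,np.linalg.norm(p-q)
```

Run:
```python
from h import *
np.set_printoptions(precision=4,suppress=True)
for n in("top","scene"):
    p=cv2.imread(f"pics/{n}0.png");d=np.load(n+"d.npy");c=get_calibration(n);T=c['world_from_camera'];P=cloud(c,d,T)
    m=cv2.morphologyEx(brass(p),cv2.MORPH_CLOSE,np.ones((3,3)))
    for i,b,s,ce in blobs(m,25):
        Q=P[b]; zt=np.percentile(Q[:,2],97); t=Q[Q[:,2]>zt-.006]
        if Q[:,2].min()<-.05 or zt>.1: continue
        (x,y),r=cv2.minEnclosingCircle(t[:,:2].astype(np.float32))
        print(n,ce.round(),s[4],'ztop %.4f zmin %.4f n%d'%(zt,Q[:,2].min(),len(t)),'centre %.4f %.4f r %.4f'%(x,y,r), 'med',np.median(t[:,:2],0))
    m=white(p)
    for i,b,s,ce in blobs(m,60):
        Q=P[b]; print(' white',ce.round(),s[4],np.median(Q,0),cv2.minAreaRect(Q[:,:2].astype(np.float32)*1000))
    W=m>0
    # mat and table heights
p=cv2.imread("pics/top0.png");d=np.load("topd.npy");c=get_calibration("top");P=cloud(c,d,c['world_from_camera'])
print('mat',P[205:215,340:360].reshape(-1,3).mean(0),'table',P[300:320,200:220].reshape(-1,3).mean(0))
m=(white(p)>0);reg=np.zeros_like(m);reg[150:300,180:235]=1
q=P[m&reg];print(np.histogram(q[:,2],bins=np.arange(-.005,.04,.003)))
q=q[q[:,2]>.015];print(cv2.minAreaRect(q[:,:2].astype(np.float32)*1000))
cv2.imwrite("pics/crop0.png",cv2.resize(p[145:305,180:460],None,fx=2.8,fy=2.8,interpolation=cv2.INTER_CUBIC))
```

```text
top [505.  80.] 4734 ztop 0.0769 zmin -0.0010 n3144 centre 0.6446 -0.3075 r 0.4264 med [ 0.8327 -0.52  ]
top [298.  85.] 272 ztop 0.0103 zmin 0.0013 n250 centre 0.6431 -0.0136 r 0.2643 med [ 0.8761 -0.0481]
top [260. 109.] 277 ztop 0.0093 zmin 0.0019 n271 centre 0.6153 0.0419 r 0.2334 med [0.8207 0.0481]
top [377. 183.] 344 ztop 0.0632 zmin -0.0001 n104 centre 0.5026 -0.0931 r 0.1712 med [ 0.6113 -0.202 ]
top [554. 220.] 395 ztop 0.0414 zmin 0.0031 n110 centre 0.4578 -0.2817 r 0.3194 med [ 0.5159 -0.5808]
top [430. 234.] 245 ztop 0.0550 zmin -0.0010 n68 centre 0.4892 -0.3059 r 0.0118 med [ 0.4892 -0.3047]
top [334. 240.] 424 ztop 0.0718 zmin -0.0029 n166 centre 0.4442 -0.0395 r 0.0921 med [ 0.493  -0.0946]
top [377. 236.] 126 ztop 0.0465 zmin -0.0001 n35 centre 0.4395 -0.0859 r 0.1281 med [ 0.4946 -0.1926]
top [153. 289.] 1019 ztop 0.0173 zmin -0.0040 n93 centre 0.4092 0.1858 r 0.1596 med [0.4201 0.2766]
top [ 29. 323.] 383 ztop 0.0093 zmin 0.0008 n365 centre 0.3782 0.3116 r 0.2831 med [0.363  0.5708]
top [ 28. 355.] 399 ztop 0.0096 zmin 0.0013 n391 centre 0.3382 0.3105 r 0.2854 med 
[... 4500 characters left out ...]
)
 white [  4. 328.] 130 [ 0.6913 -0.5257  0.1299] ((628.2152709960938, -516.9564208984375), (15.107094764709473, 152.9595184326172), 82.50106048583984)
 white [ 73. 409.] 895 [ 0.8272 -0.4931  0.0761] ((1052.079833984375, -499.9322509765625), (495.03985595703125, 61.958740234375), 0.9668846726417542)
mat [ 0.5618 -0.1406  0.0016] table [0.364  0.1852 0.0041]
(array([  19,  424, 2022, 1453,  178,   58,   70,  194,  411,  129,    4,
          0,    0,    0]), array([-0.005, -0.002,  0.001,  0.004,  0.007,  0.01 ,  0.013,  0.016,
        0.019,  0.022,  0.025,  0.028,  0.031,  0.034,  0.037]))
((522.9003295898438, 171.61602783203125), (365.1585998535156, 165.7180938720703), 21.086055755615234)
```

View pics/crop0.png

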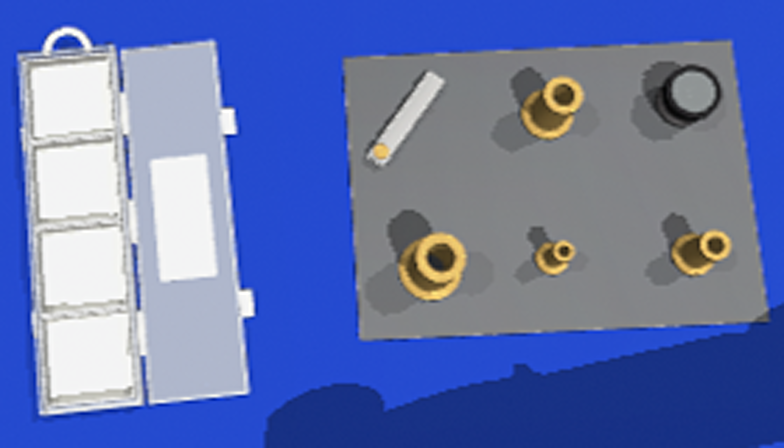

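The crop shows, left to right, four white cups with the loop at the top (68,40), the clear lid to their right, the feeler gauge (405,118), and bushings at (440,258), (563,95), (563,250) and (714,245). The loupe is at (692,92). Measured top heights of 71, 63, 55 and 46 mm match the sizes plus the mat. The circle fits were spoilt by missing depth pixels, so I'll redo them filtered.

Run:
```python
from h import *
np.set_printoptions(precision=4,suppress=True)
B={'top':{4:(334,240),3:(377,183),2:(430,234),1:(377,236)},'scene':{4:(204,201),3:(189,254),2:(109,244),1:(163,224)}}
D={1:16,2:23,3:30,4:37}
for n in("top","scene"):
    p=cv2.imread(f"pics/{n}0.png");d=np.load(n+"d.npy");c=get_calibration(n);T=c['world_from_camera'];P=cloud(c,d,T)
    m=cv2.morphologyEx(brass(p),cv2.MORPH_CLOSE,np.ones((3,3)))
    for i,b,s,ce in blobs(m,25):
        for k,uv in B[n].items():
            if np.hypot(*(ce-uv))<6:
                Q=P[b&(d>0)];Q=Q[(Q[:,2]<.09)]
                zt=np.percentile(Q[:,2],96);t=Q[Q[:,2]>zt-.005,:2]
                t=t[np.linalg.norm(t-np.median(t,0),axis=1)<.03]
                # algebraic circle of known radius not needed: hull circle
                (x,y),r=cv2.minEnclosingCircle(t.astype(np.float32)*1000)
                print(n,k,'ztop %.4f'%zt,'c %.1f %.1f d %.1f (want %d)'%(x,y,2*r,D[k]),len(t))
    # case
    W=(P[...,0]>.36)&(P[...,0]<.72)&(P[...,1]>.02)&(P[...,1]<.27)&(d>0)
    r=W&(P[...,2]>.017)&(P[...,2]<.028)
    r=cv2.morphologyEx(r.astype(np.uint8),cv2.MORPH_CLOSE,np.ones((3,3)))
    bl=max(blobs(r,50),key=lambda b:b[2][4]);q=P[bl[1]&(P[...,2]>.017)&(P[...,2]<.028)&W]
    print(n,'rim',bl[2],'z',np.median(q[:,2]),cv2.minAreaRect(q[:,:2].astype(np.float32)*1000))
    # cup floors: white regions low
    f=(white(p)>0)&W&(P[...,2]<.010)
    f=cv2.morphologyEx(f.astype(np.uint8),cv2.MORPH_OPEN,np.ones((5,5)))
    for i,b,s,ce in blobs(f,60):
        q=P[b];print('  floor',ce.round(),s[4],'z %.4f'%np.median(q[:,2]),cv2.minAreaRect(q[:,:2].astype(np.float32)*1000))
```

```text
top 3 ztop 0.0628 c 613.0 -203.4 d 30.0 (want 30) 100
top 2 ztop 0.0549 c 489.3 -305.9 d 23.5 (want 23) 65
top 4 ztop 0.0714 c 493.2 -94.6 d 36.6 (want 37) 158
top 1 ztop 0.0462 c 494.3 -192.7 d 16.0 (want 16) 34
top rim [ 186  155   45  138 1240] z 0.020410665966793973 ((557.0667114257812, 181.91986083984375), (309.2656555175781, 79.7386703491211), 1.7909035682678223)
  floor [245. 224.] 4345 z 0.0016 ((549.7582397460938, 97.90450286865234), (89.98346710205078, 290.2471618652344), 89.55462646484375)
  floor [205. 180.] 701 z 0.0037 ((654.875, 185.40469360351562), (62.47987365722656, 63.452964782714844), 2.166984796524048)
  floor [207. 210.] 745 z 0.0038 ((583.9669799804688, 183.27235412597656), (63.78053283691406, 63.656951904296875), 2.245619058609009)
  floor [209. 241.] 787 z 0.0038 ((513.6157836914062, 180.9149169921875), (64.63835144042969, 63.35593795776367), 1.759851336479187)
  floor [211. 272.] 841 z 0.0039 ((442.9007873535156, 178.7392120361328), (65.4326400756836, 63.594566345214844), 1.4317834377288818)
scene 4 ztop 0.0706 c 495.2 -95.8 d 39.5 (want 37) 128
scene 1 ztop
[... 281 characters left out ...]
51202392578), 2.2539186477661133)
  floor [290. 156.] 154 z 0.0043 ((437.1504211425781, 185.29832458496094), (49.804534912109375, 43.58042526245117), 83.69633483886719)
  floor [297. 193.] 2427 z 0.0022 ((552.4097900390625, 93.478759765625), (291.02142333984375, 89.71831512451172), 0.9224935173988342)
  floor [310. 168.] 192 z 0.0043 ((505.8620300292969, 189.0421142578125), (45.11553955078125, 49.36201858520508), 0.17639967799186707)
  floor [330. 180.] 214 z 0.0044 ((575.82421875, 189.57376098632812), (46.09043884277344, 51.788394927978516), 6.118890762329102)
  floor [353. 194.] 276 z 0.0045 ((647.8299560546875, 192.944580078125), (47.901695251464844, 51.43524169921875), 3.338061571121216)
```

Each point holds up. The hub diameters, top heights, cup pitch (70.5 mm), cup floor (z about 4 mm) and reach all match the text. Next is the move to bushing_4, with the fingers closing across the row.

Create go.py:
```python
import sys
from h import *
# world TCP target x y z in mm ; yaw: closing line across the row
t=np.array([float(a) for a in sys.argv[1:4]])/1000
o=robot.get_obs();M=R.from_quat(o['ee_rot']).as_matrix()
d=M.T@(t-o['tcp_pos'])
want=np.array([-.031,1,0]);want/=np.linalg.norm(want)
a=M.T@want;ang=np.arctan2(-a[0],a[1]);ang=(ang+np.pi/2)%np.pi-np.pi/2
print('d',d.round(4),'turn',round(ang,3),'n',np.linalg.norm(d)/.05,'t',o['time_s'],'F',o['wrist_force'].round(1),'w',o['width'],'z',M[:,2].round(3),'q7',o['qpos'][6].round(2))
```

```bash
python3 go.py 493.5 -95 200
```

```text
d [ 0.4599 -0.3466  0.042 ] turn 0.194 n 11.548571772783147 t 0.1 F [ 0.  -0.2 -0.7] w 0.08566203876514011 z [-0.001  0.002 -1.   ] q7 -0.03
```

Units first: shifts go in shares of 800 mm and turns go in shares of 2 pi rad. So 0.46 m / 0.8 = 0.575, -0.347 m / 0.8 = -0.4338, 0.194 rad / 6.2832 = 0.0309.

Request:
pendant(
  ticks=[
    [0.05,-0.0375,0.0038,0.008],
    [0.575,-0.4338,0.05,0.0309],
    [0.575,-0.4338,0.05,0.0309],
    [0.575,-0.4338,0.05,0.0309],
    [0.575,-0.4338,0.05,0.0309],
    [0.575,-0.4338,0.05,0.0309],
    [0.575,-0.4338,0.05,0.0309],
    [0.575,-0.4338,0.05,0.0309],
    [0.575,-0.4338,0.05,0.0309],
    [0.575,-0.4338,0.05,0.0309],
    [0.575,-0.4338,0.05,0.0309],
    [0.575,-0.4338,0.05,0.0309],
    [0.575,-0.4338,0.05,0.0309],
    [0.575,-0.4338,0.05,0.0309],
    [0.575,-0.4338,0.05,0.0309],
    [0.575,-0.4338,0.05,0.0309],
    [0.575,-0.4338,0.05,0.0309],
  ],
  finger_gap=0.06,
)

```text
time_s: 1.8
tcp_pos: [0.4931, -0.0968, 0.2024]
ee_rot: [1.0, 0.014, -0.0, 0.0]
wrist_force: [-0.1, 0.4, -0.5]
width: 0.06
grip_force: 0.0
```

```bash
python3 go.py 493.5 -95 39
```

Run:
```python
from h import *
o=robot.get_obs();p,d=grab_frame('wrist');cv2.imwrite('pics/w1.png',p)
c=get_calibration('wrist');M=np.eye(4);M[:3,:3]=R.from_quat(o['ee_rot']).as_matrix();M[:3,3]=o['tcp_pos'];T=M@c['hand_eye']
P=cloud(c,d,T)
for i,b,s,ce in blobs(brass(p),100):
    Q=P[b&(d>0)];zt=np.percentile(Q[:,2],95);t=Q[Q[:,2]>zt-.005,:2];t=t[np.linalg.norm(t-np.median(t,0),axis=1)<.03]
    (x,y),r=cv2.minEnclosingCircle(t.astype(np.float32)*1000);print(ce,zt,x,y,2*r)
```

```text
d [ 0.0005 -0.0019  0.1634] turn -0.003 n 3.268276715261645 t 1.8 F [-0.1  0.4 -0.5] w 0.06003478579309374 z [-0.    -0.001 -1.   ] q7 -1.48
[411.21858864  49.80068847] 0.06252102935557784 615.5173950195312 -203.5412139892578 30.7795352935791
[242.54193548  77.51612903] 0.017791474088163405 592.2031860351562 -64.18302154541016 12.297168731689453
[276.48744186 189.42046512] 0.07042981110059658 495.7577209472656 -95.36467742919922 36.66999053955078
[376.99455041 187.32970027] 0.04617207197549257 497.0183410644531 -193.020263671875 15.981266021728516
[497.98939305 197.74779022] 0.05413404504718297 491.8458557128906 -305.5217590332031 23.629169464111328
```

View pics/w1.png

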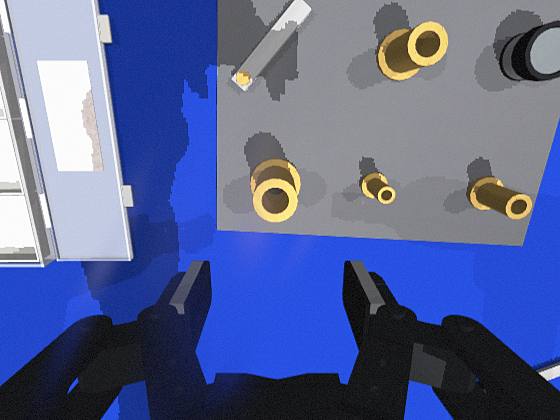

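The wrist view shows bushing_4 at (276,190), centred ahead of the jaws. Bushing_1 is at (377,187), bushing_2 at (500,198), bushing_3 at (412,50) and the loupe at (535,52). The wrist puts x about 2 mm higher than the top camera, so I'll use x=495. Descending and gripping next.

Converted, 0.163 m / 0.8 = 0.2038, 0.15 m / 0.8 = 0.1875.

Request:
pendant(
  ticks=[
    [0.0019,-0.0025,0.05,0],
    [0.0019,-0.0025,0.1,0],
    [0.0019,-0.0025,0.15,0],
    [0.0019,-0.0025,0.1875,0],
    [0.0019,-0.0025,0.2038,0],
    [0.0019,-0.0025,0.2038,0],
    [0.0019,-0.0025,0.2038,0],
  ],
  finger_gap=0.06,
)

```text
time_s: 2.55
tcp_pos: [0.4963, -0.0936, 0.0405]
ee_rot: [1.0, 0.015, 0.001, 0.0]
wrist_force: [0.0, 0.3, 0.5]
width: 0.0597
grip_force: 0.0
```

Request:
pendant(
  ticks=[
    [0,0,0,0],
    [0,0,0,0],
    [0,0,0,0],
    [0,0,0,0],
    [0,0,0,0],
    [0,0,0,0],
    [0,0,0,0],
  ],
  finger_gap=0.03,
  grip_force=60,
)

```text
time_s: 3.25
tcp_pos: [0.497, -0.0942, 0.0414]
ee_rot: [1.0, 0.015, 0.002, 0.001]
wrist_force: [-0.4, -0.6, 6.3]
width: 0.0356
grip_force: 59.6
```

Request:
pendant(
  ticks=[
    [0,0,-0.0125,0],
    [0,0,-0.0375,0],
    [0,0,-0.075,0],
    [0,0,-0.125,0],
    [0,0,-0.125,0],
    [0,0,-0.125,0],
  ],
)

```text
time_s: 3.85
tcp_pos: [0.495, -0.0931, 0.1398]
ee_rot: [1.0, 0.016, 0.0, 0.0]
wrist_force: [-0.2, -1.3, -4.4]
width: 0.0356
grip_force: 60.6
```

```bash
python3 go.py 443.5 179.5 140
```

```text
d [-0.043  -0.2741 -0.0003] turn 0.0 n 5.548691981074191 t 3.85 F [-0.2 -1.3 -4.4] w 0.035610708326762414 z [ 0.001 -0.    -1.   ] q7 -1.52
```

The lift force of 4.4 N matches bushing_4's weight. Moving above cup_4.

Converted, -0.274 m / 0.8 = -0.3425, -0.267 m / 0.8 = -0.3338.

Request:
pendant(
  ticks=[
    [-0.005,-0.0313,0,0],
    [-0.0125,-0.075,0,0],
    [-0.0188,-0.125,0,0],
    [-0.0275,-0.175,0,0],
    [-0.035,-0.225,0,0],
    [-0.0425,-0.275,0,0],
    [-0.05,-0.3125,0,0],
    [-0.0538,-0.3338,0,0],
    [-0.0538,-0.3425,0,0],
    [-0.0538,-0.3425,0,0],
    [-0.0538,-0.3425,0,0],
    [-0.0538,-0.3425,0,0],
  ],
)

```text
time_s: 5.05
tcp_pos: [0.444, 0.1772, 0.1387]
ee_rot: [1.0, 0.014, -0.001, 0.001]
wrist_force: [-0.1, -0.8, -2.7]
width: 0.0358
grip_force: 60.9
```

Create look.py:
```python
import sys
from h import *
o=robot.get_obs();p,d=grab_frame('wrist');cv2.imwrite('pics/%s.png'%sys.argv[1],p)
c=get_calibration('wrist');M=np.eye(4);M[:3,:3]=R.from_quat(o['ee_rot']).as_matrix();M[:3,3]=o['tcp_pos'];T=M@c['hand_eye']
P=cloud(c,d,T)
for i,b,s,ce in blobs(brass(p),150):
    Q=P[b&(d>0)];zt=np.percentile(Q[:,2],95);t=Q[Q[:,2]>zt-.005,:2];t=t[np.linalg.norm(t-np.median(t,0),axis=1)<.03]
    (x,y),r=cv2.minEnclosingCircle(t.astype(np.float32)*1000);print('brass',ce.round(),'zt %.4f zmin %.4f c %.1f %.1f d %.1f'%(zt,Q[:,2].min(),x,y,2*r))
W=(P[...,0]>.36)&(P[...,0]<.72)&(P[...,1]>.13)&(P[...,1]<.235)&(d>0)
f=cv2.morphologyEx(((white(p)>0)&W&(P[...,2]<.012)).astype(np.uint8),cv2.MORPH_OPEN,np.ones((7,7)))
for i,b,s,ce in blobs(f,1000):
    q=P[b];print('floor',ce.round(),s[4],'z %.4f'%np.median(q[:,2]),np.round(np.array(cv2.minAreaRect(q[:,:2].astype(np.float32)*1000)[0]),1),cv2.minAreaRect(q[:,:2].astype(np.float32)*1000)[1:])
```

```bash
python3 look.py w2;python3 go.py 444 179 42
```

```text
brass [117. 222.] zt 0.0174 zmin -0.0013 c 441.7 316.4 d 58.0
brass [282. 300.] zt 0.1674 zmin 0.0152 c 443.1 177.1 d 37.4
floor [275.  27.] 3956 z 0.0043 [572.1 179.5] ((35.65803146362305, 55.11129379272461), 1.3009089231491089)
floor [275. 113.] 5480 z 0.0042 [513.4 179.3] ((62.20827865600586, 50.3972053527832), 0.18113844096660614)
floor [270. 190.] 3198 z 0.0041 [451.1 182.2] ((48.09821701049805, 57.182586669921875), 1.6266003847122192)
d [ 0.0001 -0.0017  0.0969] turn -0.003 n 1.9383438639344015 t 5.1 F [ 0.1  0.4 -3.7] w 0.03587233697913828 z [-0.001 -0.001 -1.   ] q7 -2.13
```

View pics/w2.png

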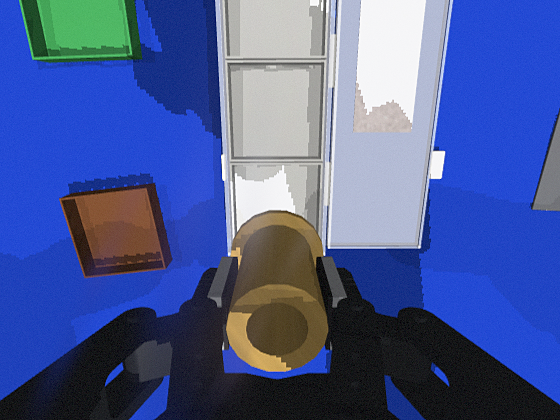

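The wrist view shows bushing_4 held upright at (280,300) over cup_4. The row of cups runs along u≈277, with dividers at rows 160 and 60. I'll check the dividers in x by casting rays.

Run:
```python
from h import *
o=robot.get_obs();c=get_calibration('wrist');M=np.eye(4);M[:3,:3]=R.from_quat(o['ee_rot']).as_matrix();M[:3,3]=o['tcp_pos'];T=M@c['hand_eye']
for uv in [(277,160),(277,60),(229,158),(325,158),(231,62),(325,62)]: print(uv,onplane(c,T,uv,.0205)[:2].round(4))
```

```text
(277, 160) [0.4816 0.178 ]
(277, 60) [0.5496 0.18  ]
(229, 158) [0.4821 0.2134]
(325, 158) [0.4841 0.1427]
(231, 62) [0.5474 0.2113]
(325, 62) [0.5493 0.1473]
```

Converted, 0.09 m / 0.8 = 0.1125, -0.001 m / 0.8 = -0.0013.

Request:
pendant(
  ticks=[
    [0.0006,-0.0013,0.025,0],
    [0.0006,-0.0013,0.0563,0],
    [0.0006,-0.0013,0.0813,0],
    [0.0006,-0.0013,0.1,0],
    [0.0006,-0.0013,0.1088,0],
    [0.0006,-0.0013,0.1125,0],
    [0.0006,-0.0013,0.1125,0],
    [0.0006,-0.0013,0.1125,0],
  ],
)

```text
time_s: 5.9
tcp_pos: [0.445, 0.1805, 0.0501]
ee_rot: [1.0, 0.015, 0.001, -0.0]
wrist_force: [-0.1, -0.4, -3.6]
width: 0.0357
grip_force: 60.8
```

```bash
python3 go.py 444.5 178 44
```

```text
d [-0.0006  0.0024  0.0061] turn -0.0 n 0.13174130280102725 t 5.9 F [-0.1 -0.4 -3.6] w 0.03566669299323307 z [ 0.002  0.001 -1.   ] q7 -2.21
```

Converted, 0.004 m / 0.8 = 0.005, 0.003 m / 0.8 = 0.0038.

Request:
pendant(
  ticks=[
    [0,0.0013,0.0025,0],
    [0,0.0013,0.0038,0],
    [0,0.0013,0.005,0],
    [0,0.0013,0.005,0],
  ],
)

```text
time_s: 6.3
tcp_pos: [0.4441, 0.1792, 0.0452]
ee_rot: [1.0, 0.015, -0.0, 0.0]
wrist_force: [0.3, -0.1, -4.0]
width: 0.0362
grip_force: 60.8
```

Request:
pendant(
  ticks=[
    [0,0,0.0013,0],
    [0,0,0.0013,0],
  ],
)

```text
time_s: 6.5
tcp_pos: [0.4441, 0.1792, 0.0442]
ee_rot: [1.0, 0.015, -0.0, 0.0]
wrist_force: [0.4, -0.1, -3.5]
width: 0.036
grip_force: 60.8
```

Request:
pendant(
  ticks=[
    [0,0,0.0013,0],
    [0,0,0.0013,0],
  ],
)

```text
time_s: 6.7
tcp_pos: [0.4442, 0.1793, 0.044]
ee_rot: [1.0, 0.016, 0.0, 0.0]
wrist_force: [-2.2, -1.4, 3.7]
width: 0.0358
grip_force: 61.4
```

Contact felt: the force went from -4 to +3.7 N. Releasing and rising.

Request:
pendant(
  ticks=[
    [0,0,0,0],
    [0,0,0,0],
    [0,0,0,0],
    [0,0,0,0],
  ],
  finger_gap=0.056,
)

```text
time_s: 7.1
tcp_pos: [0.4444, 0.1794, 0.0434]
ee_rot: [1.0, 0.015, 0.0, -0.0]
wrist_force: [-0.7, -0.8, -0.9]
width: 0.0559
grip_force: 0.0
```

Request:
pendant(
  ticks=[
    [0,0,-0.025,0],
    [0,0,-0.0625,0],
    [0,0,-0.1125,0],
    [0,0,-0.15,0],
    [0,0,-0.15,0],
    [0,0,-0.15,0],
  ],
)

```text
time_s: 7.7
tcp_pos: [0.4445, 0.1793, 0.1637]
ee_rot: [1.0, 0.015, 0.001, -0.0]
wrist_force: [-0.1, -0.4, 0.0]
width: 0.0558
grip_force: 0.0
```

```bash
python3 look.py w3;  python3 go.py 614.5 -203.5 160
```

```text
brass [281. 210.] zt 0.0729 zmin 0.0030 c 443.0 179.1 d 36.4
brass [132. 213.] zt 0.0172 zmin -0.0019 c 439.9 317.9 d 55.2
floor [280.  30.] 4131 z 0.0042 [576.  179.4] ((43.9028205871582, 54.992279052734375), 1.7645745277404785)
floor [277. 114.] 4734 z 0.0042 [514.1 183.7] ((62.43428421020508, 57.72222900390625), 1.905449390411377)
d [0.1589 0.3874 0.0027] turn -0.0 n 8.37565884768086 t 7.75 F [-0.  -0.4 -0.9] w 0.05572690613457103 z [-0.001 -0.001 -1.   ] q7 -2.11
```

View pics/w3.png

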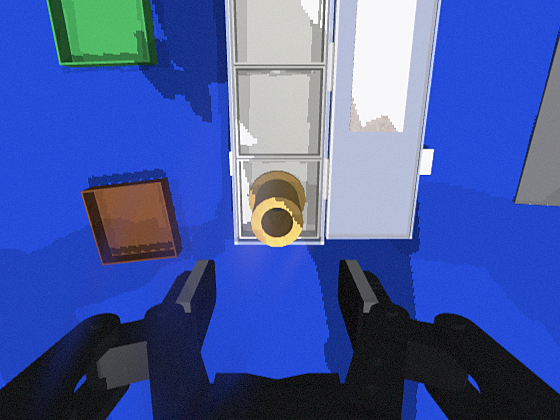

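The picture shows bushing_4 upright at (277,205), near the middle of cup_4 (u 236–324, v 158–243), with its top at 73 mm as expected. Moving to bushing_3.

Request:
pendant(
  ticks=[
    [0.025,0.0563,0,0],
    [0.1975,0.4838,0.0038,0],
    [0.1975,0.4838,0.0038,0],
    [0.1975,0.4838,0.0038,0],
    [0.1975,0.4838,0.0038,0],
    [0.1975,0.4838,0.0038,0],
    [0.1975,0.4838,0.0038,0],
    [0.1975,0.4838,0.0038,0],
    [0.1975,0.4838,0.0038,0],
    [0.1975,0.4838,0.0038,0],
    [0.1975,0.4838,0.0038,0],
    [0.1975,0.4838,0.0038,0],
  ],
  finger_gap=0.052,
)

```text
time_s: 8.95
tcp_pos: [0.6135, -0.1997, 0.1593]
ee_rot: [1.0, 0.017, -0.001, -0.001]
wrist_force: [0.2, -0.3, 0.4]
width: 0.052
grip_force: 0.0
```

```bash
python3 look.py w4; python3 go.py 614.5 -203.5 37
```

```text
brass [282. 201.] zt 0.0623 zmin -0.0002 c 615.7 -203.8 d 29.8
brass [119. 218.] zt 0.0173 zmin 0.0124 c 592.3 -64.4 d 12.7
brass [267. 323.] zt 0.0458 zmin 0.0014 c 497.1 -194.0 d 16.7
d [0.0008 0.004  0.1228] turn 0.004 n 2.4572650488688 t 9.0 F [-0.1  0.3 -0.1] w 0.051977393961112665 z [-0.001  0.002 -1.   ] q7 -1.39
```

Converted, 0.085 m / 0.8 = 0.1063, 0.003 m / 0.8 = 0.0038.

Request:
pendant(
  ticks=[
    [0.0013,0.0038,0.0375,0],
    [0.0013,0.0038,0.075,0],
    [0.0013,0.0038,0.1063,0],
    [0.0013,0.0038,0.1063,0],
    [0.0013,0.0038,0.1063,0],
  ],
)

```text
time_s: 9.5
tcp_pos: [0.6152, -0.2043, 0.0757]
ee_rot: [1.0, 0.016, -0.0, -0.0]
wrist_force: [1.1, -0.7, 0.3]
width: 0.0518
grip_force: 0.0
```

```bash
python3 go.py 615 -203.5 37
```

```text
d [-0.0001 -0.0008  0.0387] turn 0.002 n 0.7749111203621069 t 9.5 F [ 1.1 -0.7  0.3] w 0.051828664347064624 z [-0.     0.001 -1.   ] q7 -1.41
```

Next: descend, grip, lift, then check the pose for the transfer to cup_3 at about (515,181).

Converted, 0.038 m / 0.8 = 0.0475, 0.03 m / 0.8 = 0.0375.

Request:
pendant(
  ticks=[
    [0,0,0.0188,0],
    [0,0,0.0375,0],
    [0,0,0.0475,0],
    [0,0,0.0475,0],
    [0,0,0.0475,0],
  ],
)

```text
time_s: 10.0
tcp_pos: [0.6151, -0.2056, 0.037]
ee_rot: [1.0, 0.015, -0.0, -0.0]
wrist_force: [0.2, -0.2, 0.0]
width: 0.0517
grip_force: 0.0
```

Request:
pendant(
  ticks=[
    [0,0,0,0],
    [0,0,0,0],
    [0,0,0,0],
    [0,0,0,0],
    [0,0,0,0],
    [0,0,0,0],
    [0,0,0,0],
  ],
  finger_gap=0.022,
  grip_force=60,
)

```text
time_s: 10.7
tcp_pos: [0.616, -0.2054, 0.0382]
ee_rot: [1.0, 0.016, 0.001, 0.0]
wrist_force: [0.1, 1.3, 5.8]
width: 0.0287
grip_force: 59.5
```

Request:
pendant(
  ticks=[
    [0,0,-0.0125,0],
    [0,0,-0.0375,0],
    [0,0,-0.075,0],
    [0,0,-0.125,0],
    [0,0,-0.15,0],
    [0,0,-0.15,0],
    [0,0,-0.15,0],
  ],
)

```text
time_s: 11.4
tcp_pos: [0.6139, -0.2059, 0.1558]
ee_rot: [1.0, 0.015, -0.001, -0.0]
wrist_force: [-0.7, -0.4, -4.2]
width: 0.0291
grip_force: 59.4
```

```bash
python3 go.py 515 180.5 155
```

```text
d [-0.0871 -0.3892  0.0011] turn -0.0 n 7.976702355989533 t 11.4 F [-0.7 -0.4 -4.2] w 0.029067302925212615 z [-0.003  0.    -1.   ] q7 -1.39
```

Converted, -0.389 m / 0.8 = -0.4863, -0.383 m / 0.8 = -0.4788.

Request:
pendant(
  ticks=[
    [-0.0075,-0.0313,0,0],
    [-0.0175,-0.075,0,0],
    [-0.0275,-0.125,0,0],
    [-0.0388,-0.175,0,0],
    [-0.05,-0.225,0,0],
    [-0.0613,-0.275,0,0],
    [-0.0725,-0.325,0,0],
    [-0.0838,-0.375,0,0],
    [-0.095,-0.425,0,0],
    [-0.1038,-0.4625,0,0],
    [-0.1088,-0.4788,0,0],
    [-0.1088,-0.4863,0,0],
    [-0.1088,-0.4863,0,0],
    [-0.1088,-0.4863,0,0],
    [-0.1088,-0.4863,0,0],
  ],
)

```text
time_s: 12.9
tcp_pos: [0.517, 0.1779, 0.1569]
ee_rot: [1.0, 0.013, -0.0, 0.001]
wrist_force: [0.0, -0.8, -3.0]
width: 0.0282
grip_force: 59.6
```

```bash
python3 look.py w5;python3 go.py 515 180.5 42
```

```text
brass [282. 290.] zt 0.1808 zmin 0.1198 c 517.3 177.8 d 30.2
brass [130. 292.] zt 0.0024 zmin -0.0010 c 418.3 314.7 d 59.7
floor [275.  31.] 4354 z 0.0043 [645.9 181.4] ((44.55891418457031, 54.63141632080078), 1.1512089967727661)
floor [280. 105.] 2743 z 0.0042 [585.8 181.3] ((57.79775619506836, 48.84968185424805), 1.4818605184555054)
floor [256. 195.] 2316 z 0.0041 [516.6 192.4] ((55.16432189941406, 40.79106903076172), 1.920163631439209)
d [-0.0018 -0.0024  0.115 ] turn -0.004 n 2.301416887806908 t 12.95 F [ 0.6 -0.2 -2.3] w 0.028484784972197797 z [-0.    -0.001 -1.   ] q7 -2.08
```

View pics/w5.png

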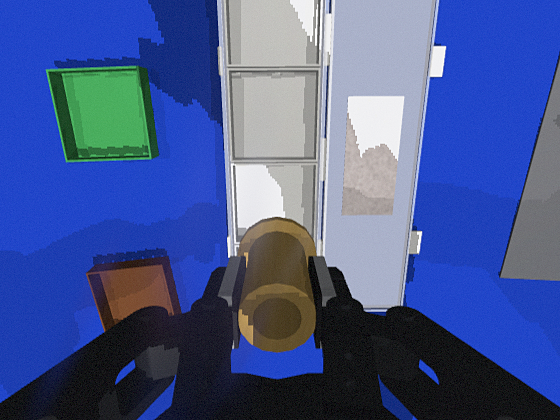

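Bushing_3 is held upright at (278,290) over cup_3, whose walls run u 231–321 and whose divider is at v=160. Lowering it.

Converted, 0.11 m / 0.8 = 0.1375, 0.108 m / 0.8 = 0.135.

Request:
pendant(
  ticks=[
    [-0.0013,-0.0025,0.025,0],
    [-0.0013,-0.0025,0.0625,0],
    [-0.0013,-0.0025,0.1,0],
    [-0.0013,-0.0025,0.125,0],
    [-0.0013,-0.0025,0.135,0],
    [-0.0013,-0.0025,0.1375,0],
    [-0.0013,-0.0025,0.1375,0],
    [-0.0013,-0.0025,0.1375,0],
  ],
)

```text
time_s: 13.75
tcp_pos: [0.5164, 0.1829, 0.0487]
ee_rot: [1.0, 0.015, 0.001, -0.0]
wrist_force: [0.1, -0.2, -2.9]
width: 0.0289
grip_force: 59.6
```

```bash
python3 go.py 515 180.5 41
```

```text
d [-0.0015  0.0023  0.0077] turn -0.0 n 0.16379849223206003 t 13.75 F [ 0.1 -0.2 -2.9] w 0.028929950683092454 z [ 0.003  0.001 -1.   ] q7 -2.15
```

Converted, 0.005 m / 0.8 = 0.0063, 0.004 m / 0.8 = 0.005.

Request:
pendant(
  ticks=[
    [-0.0013,0.0019,0.0025,0],
    [-0.0013,0.0019,0.005,0],
    [-0.0013,0.0019,0.0063,0],
    [-0.0013,0.0019,0.0063,0],
  ],
)

```text
time_s: 14.15
tcp_pos: [0.514, 0.1809, 0.0422]
ee_rot: [1.0, 0.015, -0.0, 0.0]
wrist_force: [0.1, -0.1, -2.3]
width: 0.0284
grip_force: 59.6
```

Request:
pendant(
  ticks=[
    [0,0,0.0013,0],
    [0,0,0.0013,0],
  ],
)

```text
time_s: 14.35
tcp_pos: [0.5141, 0.181, 0.0412]
ee_rot: [1.0, 0.015, -0.0, 0.0]
wrist_force: [-0.6, -0.4, -3.4]
width: 0.0288
grip_force: 59.6
```

Request:
pendant(
  ticks=[
    [0,0,0.0013,0],
    [0,0,0.0013,0],
  ],
)

```text
time_s: 14.55
tcp_pos: [0.5142, 0.181, 0.0407]
ee_rot: [1.0, 0.015, 0.0, 0.0]
wrist_force: [-0.6, -0.2, 1.8]
width: 0.0283
grip_force: 60.1
```

Request:
pendant(
  ticks=[
    [0,0,0,0],
    [0,0,0,0],
    [0,0,0,0],
    [0,0,0,0],
  ],
  finger_gap=0.045,
)

```text
time_s: 14.95
tcp_pos: [0.5144, 0.181, 0.0404]
ee_rot: [1.0, 0.015, 0.0, -0.0]
wrist_force: [-1.4, 0.2, -0.5]
width: 0.0454
grip_force: 0.0
```

Request:
pendant(
  ticks=[
    [0,0,-0.025,0],
    [0,0,-0.0625,0],
    [0,0,-0.1125,0],
    [0,0,-0.15,0],
    [0,0,-0.15,0],
    [0,0,-0.15,0],
  ],
)

```text
time_s: 15.55
tcp_pos: [0.5145, 0.1811, 0.1609]
ee_rot: [1.0, 0.015, 0.001, -0.0]
wrist_force: [-0.4, -0.4, -0.9]
width: 0.0448
grip_force: 0.0
```

```bash
python3 look.py w6;  python3 go.py 491 -305.5 160
```

```text
brass [279. 207.] zt 0.0648 zmin 0.0034 c 514.2 180.9 d 29.9
brass [279. 290.] zt 0.0727 zmin 0.0037 c 443.0 179.3 d 37.0
brass [138. 290.] zt 0.0023 zmin -0.0014 c 415.8 311.9 d 59.9
floor [281.  27.] 3692 z 0.0043 [646.1 181.6] ((42.929534912109375, 54.40245056152344), 0.2897672951221466)
d [-0.0376  0.4851 -0.    ] turn -0.0 n 9.731196113018203 t 15.6 F [-1.2 -0.1 -0.7] w 0.045210801148110255 z [-0.001 -0.001 -1.   ] q7 -2.08
```

View pics/w6.png

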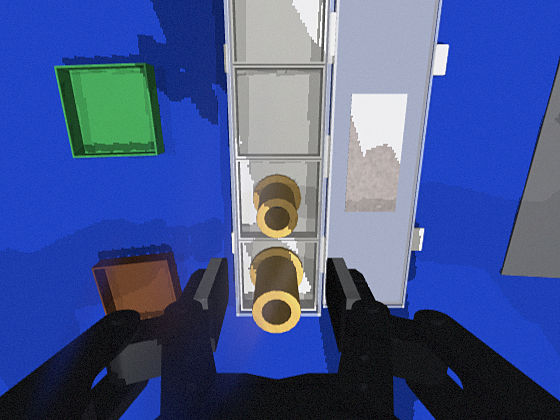

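Bushings 3 (277,205) and 4 (276,285) stand upright, each within its cup. Moving to bushing_2.

Converted, 0.485 m / 0.8 = 0.6063, 0.04 m / 0.8 = 0.05.

Request:
pendant(
  ticks=[
    [-0.0038,0.05,0,0],
    [-0.0463,0.6063,0,0],
    [-0.0463,0.6063,0,0],
    [-0.0463,0.6063,0,0],
    [-0.0463,0.6063,0,0],
    [-0.0463,0.6063,0,0],
    [-0.0463,0.6063,0,0],
    [-0.0463,0.6063,0,0],
    [-0.0463,0.6063,0,0],
    [-0.0463,0.6063,0,0],
    [-0.0463,0.6063,0,0],
    [-0.0463,0.6063,0,0],
    [-0.0463,0.6063,0,0],
    [-0.0463,0.6063,0,0],
  ],
  finger_gap=0.045,
)

```text
time_s: 17.0
tcp_pos: [0.4925, -0.3025, 0.1597]
ee_rot: [1.0, 0.017, -0.0, -0.001]
wrist_force: [0.1, 0.0, -0.4]
width: 0.0446
grip_force: 0.0
```

Request:
pendant(
  ticks=[
    [0,0,0.0375,0],
    [0,0,0.075,0],
    [0,0,0.0938,0],
    [0,0,0.0938,0],
    [0,0,0.0938,0],
  ],
)

```text
time_s: 17.5
tcp_pos: [0.4928, -0.3039, 0.0857]
ee_rot: [1.0, 0.016, 0.0, -0.0]
wrist_force: [-0.3, -1.6, 0.4]
width: 0.0449
grip_force: 0.0
```

```bash
python3 look.py w7; python3 go.py 491.5 -305.5 32
```

```text
brass [ 96. 222.] zt 0.0458 zmin 0.0004 c 496.7 -193.2 d 17.1
brass [280. 238.] zt 0.0541 zmin 0.0009 c 491.9 -305.9 d 23.3
d [-0.002   0.0009  0.0545] turn 0.001 n 1.0911107759792549 t 17.55 F [0.7 0.4 0.3] w 0.04529894570704814 z [ 0.002 -0.001 -1.   ] q7 -1.15
```

Converted, 0.053 m / 0.8 = 0.0663, 0.04 m / 0.8 = 0.05.

Request:
pendant(
  ticks=[
    [-0.0013,0.0013,0.025,0],
    [-0.0013,0.0013,0.05,0],
    [-0.0013,0.0013,0.0663,0],
    [-0.0013,0.0013,0.0663,0],
    [-0.0013,0.0013,0.0663,0],
  ],
)

```text
time_s: 18.05
tcp_pos: [0.4919, -0.3062, 0.0331]
ee_rot: [1.0, 0.016, 0.001, 0.0]
wrist_force: [0.3, -0.2, 1.3]
width: 0.045
grip_force: 0.0
```

Request:
pendant(
  ticks=[
    [0,0,0,0],
    [0,0,0,0],
    [0,0,0,0],
    [0,0,0,0],
    [0,0,0,0],
    [0,0,0,0],
    [0,0,0,0],
  ],
  finger_gap=0.016,
  grip_force=50,
)

```text
time_s: 18.75
tcp_pos: [0.4923, -0.3064, 0.0337]
ee_rot: [1.0, 0.015, 0.001, 0.001]
wrist_force: [0.3, 0.9, 6.4]
width: 0.0218
grip_force: 49.2
```

Request:
pendant(
  ticks=[
    [0,0,-0.0125,0],
    [0,0,-0.0375,0],
    [0,0,-0.075,0],
    [0,0,-0.125,0],
    [0,0,-0.15,0],
    [0,0,-0.15,0],
    [0,0,-0.15,0],
  ],
)

```text
time_s: 19.45
tcp_pos: [0.4904, -0.3058, 0.1515]
ee_rot: [1.0, 0.015, -0.001, -0.0]
wrist_force: [-0.6, -0.1, -2.9]
width: 0.0217
grip_force: 49.0
```

```bash
python3 go.py 585.5 182.5 153
```

```text
d [ 0.1101 -0.4852 -0.0014] turn -0.0 n 9.949741122638809 t 19.45 F [-0.6 -0.1 -2.9] w 0.02172655189592638 z [-0.001  0.    -1.   ] q7 -1.12
```

Converted, -0.485 m / 0.8 = -0.6063, 0.11 m / 0.8 = 0.1375.

Request:
pendant(
  ticks=[
    [0.0075,-0.0313,0,0],
    [0.0175,-0.075,0,0],
    [0.0288,-0.125,0,0],
    [0.04,-0.175,0,0],
    [0.0513,-0.225,0,0],
    [0.0625,-0.275,0,0],
    [0.0738,-0.325,0,0],
    [0.085,-0.375,0,0],
    [0.0963,-0.425,0,0],
    [0.1075,-0.475,0,0],
    [0.1188,-0.525,0,0],
    [0.13,-0.575,0,0],
    [0.1363,-0.6,0,0],
    [0.1375,-0.6063,0,0],
    [0.1375,-0.6063,0,0],
    [0.1375,-0.6063,0,0],
    [0.1375,-0.6063,0,0],
  ],
)

```text
time_s: 21.15
tcp_pos: [0.5863, 0.1791, 0.1516]
ee_rot: [1.0, 0.014, -0.001, 0.001]
wrist_force: [-0.0, 0.0, -2.4]
width: 0.0214
grip_force: 49.2
```

```bash
python3 look.py w8;python3 go.py 585 182 40
```

```text
brass [277. 307.] zt 0.1718 zmin 0.0065 c 584.9 180.7 d 26.8
brass [135. 369.] zt 0.2064 zmin -0.0009 c 593.0 218.1 d 3.6
floor [252. 204.] 1750 z 0.0041 [584.8 196.9] ((53.32121276855469, 35.779884338378906), 1.1630678176879883)
d [-0.0012 -0.0027  0.1119] turn -0.003 n 2.2395828383847163 t 21.2 F [-0.3 -1.2 -1.3] w 0.02180490268970018 z [-0.    -0.002 -1.   ] q7 -2.04
```

View pics/w8.png

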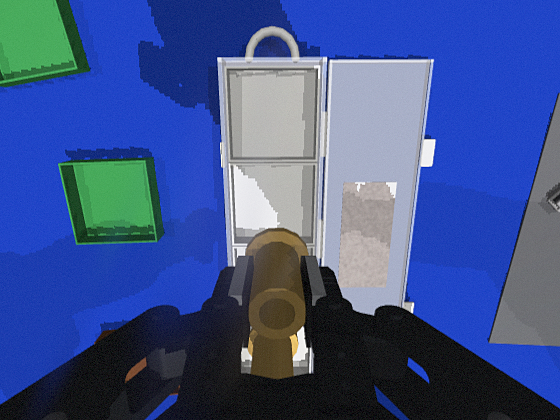

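Bushing_2 is held upright at (275,300) over cup_2 (u 231–319, v 163–243). The loop is at the top (272,42). Lowering.

Converted, 0.109 m / 0.8 = 0.1363, 0.107 m / 0.8 = 0.1338.

Request:
pendant(
  ticks=[
    [-0.0013,-0.0019,0.025,0],
    [-0.0013,-0.0019,0.0625,0],
    [-0.0013,-0.0019,0.1,0],
    [-0.0013,-0.0019,0.125,0],
    [-0.0013,-0.0019,0.1338,0],
    [-0.0013,-0.0019,0.1363,0],
    [-0.0013,-0.0019,0.1363,0],
    [-0.0013,-0.0019,0.1363,0],
  ],
)

```text
time_s: 22.0
tcp_pos: [0.5864, 0.1839, 0.0449]
ee_rot: [1.0, 0.015, 0.001, -0.0]
wrist_force: [-0.6, 0.6, -1.4]
width: 0.0215
grip_force: 49.2
```

```bash
python3 go.py 585 182 36.5
```

```text
d [-0.0014  0.0019  0.0084] turn -0.0 n 0.1750562526793763 t 22.0 F [-0.6  0.6 -1.4] w 0.02154898750303825 z [ 0.003  0.001 -1.   ] q7 -2.09
```

Converted, 0.006 m / 0.8 = 0.0075, 0.004 m / 0.8 = 0.005.

Request:
pendant(
  ticks=[
    [-0.0013,0.0013,0.0025,0],
    [-0.0013,0.0013,0.005,0],
    [-0.0013,0.0013,0.0075,0],
    [-0.0013,0.0013,0.0075,0],
  ],
)

```text
time_s: 22.4
tcp_pos: [0.5839, 0.1824, 0.0369]
ee_rot: [1.0, 0.015, -0.0, 0.0]
wrist_force: [-0.1, 0.0, -1.8]
width: 0.0215
grip_force: 49.2
```

Request:
pendant(
  ticks=[
    [0,0,0.0013,0],
    [0,0,0.0013,0],
  ],
)

```text
time_s: 22.6
tcp_pos: [0.5842, 0.1827, 0.0363]
ee_rot: [1.0, 0.015, 0.0, 0.0]
wrist_force: [-0.8, -0.7, -1.0]
width: 0.0218
grip_force: 49.3
```

Request:
pendant(
  ticks=[
    [0,0,0.0013,0],
    [0,0,0.0013,0],
  ],
)

```text
time_s: 22.8
tcp_pos: [0.5843, 0.1826, 0.0363]
ee_rot: [1.0, 0.015, 0.0, 0.0]
wrist_force: [-2.6, -0.1, 5.4]
width: 0.0218
grip_force: 50.0
```

Contact. Release, rise, and go on to bushing_1 at (496,-193).

Request:
pendant(
  ticks=[
    [0,0,0,0],
    [0,0,0,0],
    [0,0,0,0],
    [0,0,0,0],
  ],
  finger_gap=0.036,
)

```text
time_s: 23.2
tcp_pos: [0.5842, 0.1825, 0.0351]
ee_rot: [1.0, 0.015, -0.0, -0.0]
wrist_force: [-0.5, 0.9, 0.2]
width: 0.036
grip_force: 0.0
```

Request:
pendant(
  ticks=[
    [0,0,-0.025,0],
    [0,0,-0.0625,0],
    [0,0,-0.1125,0],
    [0,0,-0.15,0],
    [0,0,-0.15,0],
    [0,0,-0.15,0],
  ],
)

```text
time_s: 23.8
tcp_pos: [0.5846, 0.1828, 0.156]
ee_rot: [1.0, 0.015, 0.001, -0.0]
wrist_force: [-0.7, -1.1, 0.4]
width: 0.0356
grip_force: 0.0
```

```bash
python3 look.py w9;  python3 go.py 496 -193.2 158
```

```text
brass [281. 206.] zt 0.0567 zmin 0.0032 c 584.0 182.9 d 22.5
brass [277. 321.] zt 0.0670 zmin 0.0040 c 514.1 180.5 d 31.1
d [-0.0992  0.3726 -0.0031] turn -0.0 n 7.711761273994036 t 23.85 F [-0.1  0.4 -1.3] w 0.03648334634245463 z [-0.001 -0.001 -1.   ] q7 -2.05
```

Converted, 0.3725 m / 0.8 = 0.4656, -0.099 m / 0.8 = -0.1238.

Request:
pendant(
  ticks=[
    [-0.0125,0.05,0,0],
    [-0.1238,0.4656,0,0],
    [-0.1238,0.4656,0,0],
    [-0.1238,0.4656,0,0],
    [-0.1238,0.4656,0,0],
    [-0.1238,0.4656,0,0],
    [-0.1238,0.4656,0,0],
    [-0.1238,0.4656,0,0],
    [-0.1238,0.4656,0,0],
    [-0.1238,0.4656,0,0],
    [-0.1238,0.4656,0,0],
    [-0.1238,0.4656,0,0],
    [-0.1238,0.4656,0,0],
  ],
  finger_gap=0.036,
)

```text
time_s: 25.15
tcp_pos: [0.4971, -0.1909, 0.1551]
ee_rot: [1.0, 0.017, -0.0, -0.0]
wrist_force: [1.6, 0.7, 0.2]
width: 0.0362
grip_force: 0.0
```

Request:
pendant(
  ticks=[
    [0,0,0.0375,0],
    [0,0,0.075,0],
    [0,0,0.0938,0],
    [0,0,0.0938,0],
    [0,0,0.0938,0],
  ],
)

```text
time_s: 25.65
tcp_pos: [0.4972, -0.1922, 0.0807]
ee_rot: [1.0, 0.016, 0.0, -0.0]
wrist_force: [-0.3, -0.5, 0.6]
width: 0.0359
grip_force: 0.0
```

```bash
python3 look.py w10; python3 go.py 496 -193.3 26
```

```text
brass [44. 61.] zt 0.0175 zmin 0.0127 c 592.3 -64.6 d 14.0
brass [278. 236.] zt 0.0460 zmin 0.0008 c 497.0 -193.1 d 16.2
d [-0.002   0.0007  0.0553] turn 0.001 n 1.1076888810465297 t 25.7 F [-0.4 -0.3  0.5] w 0.035995218380825124 z [ 0.002 -0.001 -1.   ] q7 -1.35
```

Units first: shifts go in shares of 800 mm and turns go in shares of 2 pi rad. So 0.054 m / 0.8 = 0.0675, 0.04 m / 0.8 = 0.05.

Request:
pendant(
  ticks=[
    [-0.0013,0.0013,0.025,0],
    [-0.0013,0.0013,0.05,0],
    [-0.0013,0.0013,0.0675,0],
    [-0.0013,0.0013,0.0675,0],
    [-0.0013,0.0013,0.0675,0],
  ],
)

```text
time_s: 26.2
tcp_pos: [0.4964, -0.1939, 0.027]
ee_rot: [1.0, 0.016, 0.001, 0.0]
wrist_force: [0.0, 0.1, -0.3]
width: 0.036
grip_force: 0.0
```

Request:
pendant(
  ticks=[
    [0,0,0,0],
    [0,0,0,0],
    [0,0,0,0],
    [0,0,0,0],
    [0,0,0,0],
    [0,0,0,0],
    [0,0,0,0],
  ],
  finger_gap=0.008,
  grip_force=40,
)

```text
time_s: 26.9
tcp_pos: [0.497, -0.1942, 0.0276]
ee_rot: [1.0, 0.015, 0.001, 0.001]
wrist_force: [-0.2, 0.2, 6.0]
width: 0.0147
grip_force: 39.3
```

Request:
pendant(
  ticks=[
    [0,0,-0.0125,0],
    [0,0,-0.0375,0],
    [0,0,-0.075,0],
    [0,0,-0.125,0],
    [0,0,-0.15,0],
    [0,0,-0.15,0],
    [0,0,-0.15,0],
  ],
)

```text
time_s: 27.6
tcp_pos: [0.4951, -0.1938, 0.1461]
ee_rot: [1.0, 0.015, -0.0, 0.0]
wrist_force: [-0.6, -0.6, -0.9]
width: 0.0146
grip_force: 39.0
```

```bash
python3 go.py 656 184.5 147
```

```text
d [ 0.1724 -0.3732 -0.0011] turn -0.0 n 8.221474579779398 t 27.6 F [-0.6 -0.6 -0.9] w 0.014629697804023286 z [-0.001 -0.    -1.   ] q7 -1.32
```

Converted, -0.372 m / 0.8 = -0.465, -0.364 m / 0.8 = -0.455.

Request:
pendant(
  ticks=[
    [0.0125,-0.0275,0,0],
    [0.0313,-0.0688,0,0],
    [0.0538,-0.1163,0,0],
    [0.075,-0.1625,0,0],
    [0.0963,-0.2088,0,0],
    [0.1175,-0.255,0,0],
    [0.1388,-0.3013,0,0],
    [0.16,-0.3475,0,0],
    [0.1813,-0.3938,0,0],
    [0.2,-0.4338,0,0],
    [0.21,-0.455,0,0],
    [0.215,-0.465,0,0],
    [0.215,-0.465,0,0],
    [0.215,-0.465,0,0],
    [0.215,-0.465,0,0],
  ],
)

```text
time_s: 29.1
tcp_pos: [0.6561, 0.1806, 0.1459]
ee_rot: [1.0, 0.014, -0.0, 0.001]
wrist_force: [0.7, 0.3, 0.5]
width: 0.0147
grip_force: 39.1
```

```bash
python3 look.py w11;python3 go.py 655.5 184.5 35
```

```text
brass [473.   6.] zt 0.0085 zmin 0.0043 c 807.2 47.4 d 27.1
brass [275. 312.] zt 0.1639 zmin 0.0040 c 654.4 183.3 d 22.7
floor [330. 193.] 1012 z 0.0019 [660.6 135.9] ((72.03459167480469, 11.950759887695312), 0.4517495334148407)
floor [269. 203.] 4399 z 0.0041 [653.2 187.8] ((62.59169006347656, 58.49665451049805), 1.6960480213165283)
d [-0.0006 -0.0038  0.1112] turn -0.003 n 2.2253117488603467 t 29.15 F [ 0.6 -1.1 -1.1] w 0.014723581457680745 z [-0.    -0.002 -1.   ] q7 -2.0
```

View pics/w11.png

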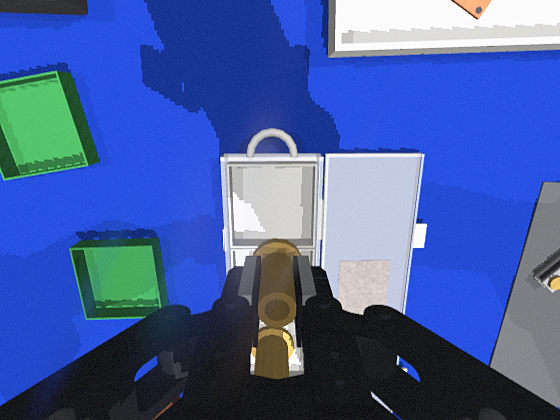

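Bushing_1 is held at (277,290) over cup_1 (u 230–316, v 167–247), next to the loop at (272,140). Lowering.

Converted, 0.11 m / 0.8 = 0.1375, -0.001 m / 0.8 = -0.0013.

Request:
pendant(
  ticks=[
    [-0.0013,-0.0019,0.025,0],
    [-0.0013,-0.0019,0.0625,0],
    [-0.0013,-0.0019,0.1,0],
    [-0.0013,-0.0019,0.125,0],
    [-0.0013,-0.0019,0.135,0],
    [-0.0013,-0.0019,0.1375,0],
    [-0.0013,-0.0019,0.1375,0],
    [-0.0013,-0.0019,0.1375,0],
  ],
)

```text
time_s: 29.95
tcp_pos: [0.6563, 0.1851, 0.0381]
ee_rot: [1.0, 0.015, 0.002, -0.001]
wrist_force: [-0.5, 0.4, -0.9]
width: 0.0148
grip_force: 39.1
```

```bash
python3 go.py 655.5 184.5 30.5
```

```text
d [-0.0009  0.0006  0.0076] turn -0.0 n 0.15417658618722008 t 29.95 F [-0.5  0.4 -0.9] w 0.014791715910587588 z [ 0.003  0.001 -1.   ] q7 -2.04
```

Converted, 0.005 m / 0.8 = 0.0063, 0.004 m / 0.8 = 0.005.

Request:
pendant(
  ticks=[
    [0,0,0.0025,0],
    [0,0,0.005,0],
    [0,0,0.0063,0],
    [0,0,0.0063,0],
  ],
)

```text
time_s: 30.35
tcp_pos: [0.6549, 0.1848, 0.0311]
ee_rot: [1.0, 0.015, -0.0, 0.0]
wrist_force: [-0.5, 0.2, -1.0]
width: 0.015
grip_force: 39.1
```

Request:
pendant(
  ticks=[
    [0,0,0.0013,0],
    [0,0,0.0013,0],
  ],
)

```text
time_s: 30.55
tcp_pos: [0.6552, 0.1848, 0.0303]
ee_rot: [1.0, 0.015, 0.0, -0.0]
wrist_force: [0.8, 0.6, -0.8]
width: 0.0147
grip_force: 39.1
```

Request:
pendant(
  ticks=[
    [0,0,0.0013,0],
    [0,0,0.0013,0],
  ],
)

```text
time_s: 30.75
tcp_pos: [0.6552, 0.1849, 0.0302]
ee_rot: [1.0, 0.015, 0.0, 0.0]
wrist_force: [-1.9, -0.3, 4.4]
width: 0.0145
grip_force: 39.4
```

Contact. Opening only a little inside the cup, rising, and then checking the result.

Request:
pendant(
  ticks=[
    [0,0,0,0],
    [0,0,0,0],
    [0,0,0,0],
    [0,0,0,0],
  ],
  finger_gap=0.028,
)

```text
time_s: 31.15
tcp_pos: [0.655, 0.1847, 0.029]
ee_rot: [1.0, 0.015, -0.0, 0.0]
wrist_force: [0.4, -0.4, 0.4]
width: 0.0283
grip_force: 0.0
```

Request:
pendant(
  ticks=[
    [0,0,-0.025,0],
    [0,0,-0.0625,0],
    [0,0,-0.1125,0],
    [0,0,-0.15,0],
    [-0.05,0,-0.1875,0],
    [-0.1,0,-0.1875,0],
    [-0.1,0,-0.1875,0],
    [-0.1,0,-0.1875,0],
  ],
)

```text
time_s: 31.95
tcp_pos: [0.5741, 0.1823, 0.1793]
ee_rot: [1.0, 0.016, -0.0, 0.0]
wrist_force: [2.1, -0.1, 0.7]
width: 0.028
grip_force: 0.0
```

```bash
python3 look.py w12
```

Run:
```python
from h import *
p,d=grab_frame('top');cv2.imwrite('pics/topE.png',p)
p,d=grab_frame('scene');cv2.imwrite('pics/sceneE.png',cv2.resize(p[120:320,60:440],None,fx=2,fy=2))
```

```text
brass [277.  99.] zt 0.0489 zmin 0.0037 c 655.1 185.0 d 15.8
brass [281. 185.] zt 0.0569 zmin 0.0044 c 583.9 182.4 d 22.4
brass [277. 309.] zt 0.0722 zmin 0.0031 c 443.5 179.0 d 37.3
floor [278.  76.] 1352 z 0.0043 [672.7 184.7] ((23.529809951782227, 48.20657730102539), 0.7727805972099304)
```

View pics/w12.png

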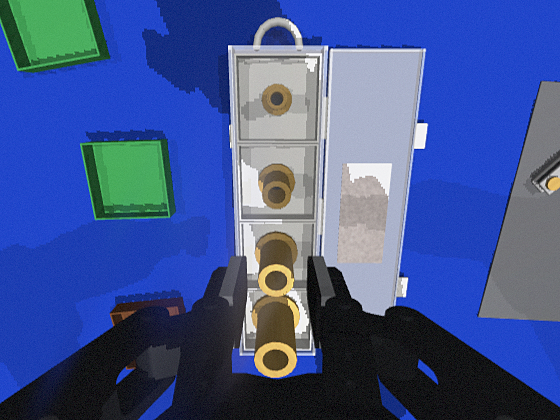

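View pics/sceneE.png

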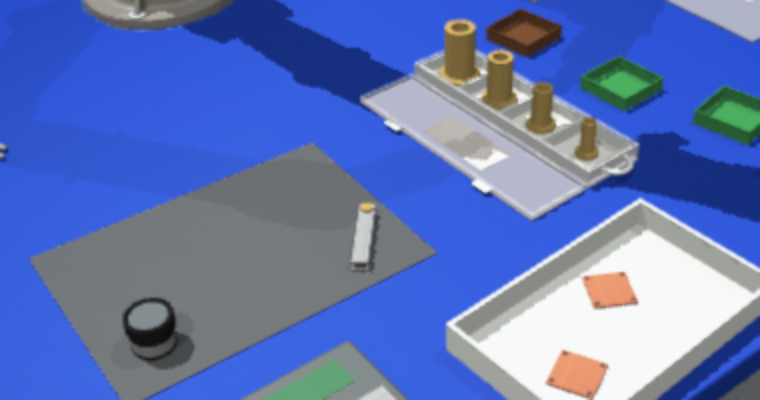

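The four bushings stand upright and centred in their cups at wrist px (277,99), (277,185), (276,250) and (276,320), in size order from the loop. In the scene view the loupe is still on the mat at (150,325). Handing in.

```bash
python3 -c "
from cell import robot
print(robot.close_job())"
```

```text
the job is handed in; nothing more can be done
None
```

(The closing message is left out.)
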